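# Feel out the hidden index groove of the bar jig and seat the locating pin

## Task

Take the red-headed locating pin out of its wooden stand, put its tip down onto the sprung bar through the wide mouth of the blue jig's slot, and drag it, lightly pressed, along the slot until you feel it drop into the groove hidden under the cover; stop there, push it gently down to the bottom of the groove and let go so that it stays standing in it. Never press or shove the pin hard, and leave the beeswax, the bowl and the tin where they are.

Things in the scene. Friction and masses are not known exactly. Their poses are not given: they have to be found in the camera images.
- pin: locating pin, 74 mm tall, upright, 60 g: steel shank 8 mm in diameter and 40 mm long with a slightly chamfered flat foot, above it a red flat-sided head 26 mm (its x) by 16 mm (its y) by 34 mm tall. Origin at the centre of the foot, z up along the shank. At the start it stands in the hole of the stand, its foot 4 mm above the board and its head clear above the block.
- pin_tip (a point): centre of the pin's foot (same as the pin's origin)
- pin_grip (a point): centre of the pin's red head, 57 mm above the foot; grip it here across the 16 mm (the pin's y axis)
- board: fixed level plywood board 285 x 616 x 12 mm over the tray, top at z = 0.085 m; all stands on it. Origin at the centre of its underside. In the way above: a wooden bench peg with a handpiece lying on it juts over the board's middle (y = -0.05 to 0.04 m, x beyond 0.43 m, z = 0.22 to 0.285 m), and a gas torch stands left of the board (y beyond 0.29 m, x beyond 0.45 m)
- stand: fixed wooden block 56 x 56 x 34 mm with one vertical hole 10.5 mm wide and 30 mm deep in its centre. Origin at the centre of its underside, z up
- jig: fixed blue steel jig, 64 mm (x) by 212 mm (y) by 46 mm tall, origin at the centre of its underside, z up. Its cover (z = 36 to 46 mm) has one slot along the jig's y axis at x = 0: a mouth 22 mm wide from y = +53 to +31 mm (the end with the yellow dot), then a slot 12 mm wide down to y = -52 mm (white dot). Under the slot lies a sprung black bar with a hidden groove
- jig_bar_level (a point): top of the black bar at rest, jig (0, 0, 30) mm. Pressed, the bar sinks straight down 6 mm at most, at 0.9 N per mm after a preload of 1 N, then is solid; it cannot move sideways. One groove crosses it, 10.5 mm wide along y, 12 mm deep (bottom at jig z = 18 mm), square-edged; its centre lies anywhere from jig y = -35 to +15 mm, new each time, not marked outside
- jig_mouth (a point): centre of the slot's wide mouth, at the cover's top face, at jig (0, +42, 46) mm; the drag starts here and goes toward the jig's -y
- jig_slot_end (a point): closed far end of the slot at the cover's top face, at jig (0, -52, 46) mm
- beeswax: amber block of beeswax 30 x 40 x 15 mm, origin at the centre of its underside; bystander
- bowl: small purple bowl, 67 mm across, 20 mm tall, origin at the centre of its underside; bystander
- charcoal: fixed black charcoal block 75 (x) x 120 (y) x 31 mm behind the stand, origin at the centre of its underside
- tin: green and gold tin, 75 mm across, 58 mm tall, origin at the centre of its underside; bystander

How it is judged:
By the outcome, as a careful person would: the job done as asked, in the order asked, and still so for the second after the job is handed in, with the robot touching nothing.
It also fails if it takes over 72 s, if anything falls off the work surface, if the arm or the gripper's body presses on something with over 40 N, if the wrist force passes 120 N, or if a joint passes its speed limit or range.

## Robot

A 7-joint arm with a two-finger parallel gripper is mounted at the origin on a cart in front of the work surface, level with it; the furniture and walls round the work are solid. World frame = base frame: x ahead of the robot, y to its left, z up, the work surface at z = 0. Lengths are in m, angles in rad, forces in N, time in s.
With the tool pointing down it reaches from about 0.425 to 0.875 m from the base axis. Payload 4.7 kg.
Tool frame: the origin (TCP) lies midway between the tips of the shut fingers; the grasp point (between the pads) lies 19 mm behind it; z points along the fingers, y is the line along which they close (so a half turn about z gives the same grasp; the last joint's range is limited). The gripper opens to 87 mm and grips with 3 to 60 N. Pads are 19 mm wide; open, the fingers measure 117 mm over their backs; the gripper's body (75 mm by 190 mm) begins 51 mm behind the grasp point.
Start: joints at [-1.316, 0.321, -0.07, 1.45, 0.023, 1.371, -0.057], TCP at [0.155, 0.631, 0.223] pointing down, gripper open.
Joint ranges: [-2.86, 2.86], [-0.3, 2.09], [-1.38, 1.24], [0.06, 2.45], [-1.56, 4.7], [0.09, 2.05], [-2.69, 2.69]. Speed limits (rad/s): [2.57, 2.57, 3.14, 3.14, 3.14, 3.14, 3.14].

## Interface

Orientations are given as a rotation vector (axis times angle).
In Python, from bench import ctrl gives the robot as it stands. The module is installed in compiled form; this text tells all that it offers.
- The arm moves only by the shell command python3 -m handwheel 'ROWS' [FORCE]. ROWS is JSON, a list of rows, each a list of 7 numbers: the finger opening in m, from 0 to 0.087, then the shift along the tool's x, y, z in m, then the turn, a rotation vector about the tool's x, y, z in degrees. A call has 1 to 12 rows; each row shifts and turns the commanded pose from where the row before left it, along the tool's axes as they then stand; what a row does not reach is not made up. A row lasts 1/8 s, in which the tool goes at most 62.5 mm and 10.7 degrees, less where a joint would pass 70% of its speed; a pose out of reach is approached as far as the arm can. A call is refused whole if a number of a shift passes 0.0625 or a number of a turn 10.7, either way. A call with a gripper value outside its range is refused whole. The fingers move at their own pace and stop on an object; FORCE is the grip in N (left out, the last holds). Time passes only in rows, so rows that do not move let the fingers close. It gives the time, the measured TCP pose, the force, the opening and the grip force at its end, in the units of the state.
- ctrl.get_state(): the state, without advancing time (a new reading comes with each control period).
- ctrl.get_image(name): name is "side" or "top"; returns (picture, depth): 480x640x3 uint8, blue, green, red; 480x640 float32, m along the optical axis (not along the pixel's ray), 0 where there is no reading.
- ctrl.camera_info(name): a dict with "intrinsics" (3x3 intrinsics, pixels), "D" ([k1, k2, p1, p2, k3] as OpenCV has them; the pictures are not rectified), "R" (3x3) and "t" (3): a world point X has camera coordinates R X + t. Camera axes: x right, y down, z forward; pixel columns grow to the right and rows downward; lengths in m; the calibration is good to about 2 mm. A picture is of the moment at which its call begins. camera_info takes no time and is no camera call.
- ctrl.close_job(): hands the job in; it is judged then, once.
The state is a dict: "time": time; "joint_positions": joint angles; "qd": joint speeds; "joint_torque": joint torques, N m; "position": TCP position; "tool_rot": TCP orientation; "ft_force": force on the tool from outside, world axes, zero at the start; "torque": the same for the moment, N m; "grip_width": opening from 0.0 (shut) to 1.0 (fully open); "grip_force": force on a finger pad.
Only numpy, scipy, OpenCV 4.12 (cv2) and the standard library are available. Lean on these libraries where they do the work, as an engineer would, in place of code of your own. Each camera call takes 0.05 s, during which the arm holds its last target. There are 200 camera calls.

## Working session

There is one attempt and no reset: what is moved stays moved. The work goes in short steps, Python scripts to look and compute and a shell command to move; the robot and the scene stay as the last step left them, time stands still between calls to the robot, and variables do not carry over. Pictures are saved under pics/ and viewed, at most 10 in all, crops included, and the job is handed in when it is done.

```bash
mkdir -p pics; ls
python3 - <<'E'
from bench import ctrl
import cv2,numpy as np
s=ctrl.get_state()
for k in("time","position","tool_rot","ft_force","grip_width","grip_force"):print(k,s[k])
for n in("side","top"):
    im,d=ctrl.get_image(n);cv2.imwrite(f"pics/{n}0.png",im);np.save(f"pics/{n}0.npy",d)
    c=ctrl.camera_info(n);print(n,c)
E
```

```text
pics
time 0.0
position [0.1549305  0.63071544 0.22146361]
tool_rot [-3.77270759e-01 -3.11872620e+00  2.95147905e-03]
ft_force [-0.4174187  -0.06870394 -0.31526877]
grip_width 1.001133161088193
grip_force 0.0
side {'intrinsics': array([[594.24902776,   0.        , 328.55775473],
       [  0.        , 594.24902776, 234.08867257],
       [  0.        ,   0.        ,   1.        ]]), 'D': array([-0.02353405,  0.        ,  0.        ,  0.        ,  0.        ]), 'R': array([[ 0.99189102, -0.12704131,  0.00356459],
       [-0.0532376 , -0.44080037, -0.896025  ],
       [ 0.11540346,  0.88856938, -0.4439893 ]]), 't': array([-0.53979351,  0.13807206,  0.92105399])}
top {'intrinsics': array([[608.98229171,   0.        , 306.78862851],
       [  0.        , 608.98229171, 244.88988955],
       [  0.        ,   0.        ,   1.        ]]), 'D': array([-0.02061973,  0.        ,  0.        ,  0.        ,  0.        ]), 'R': array([[-0.01239979, -0.99990956,  0.00520675],
       [-0.99585099,  0.01187966, -0.09022017],
       [ 0.09015016, -0.00630385, -0.99590823]]), 't': array([0.00698015, 0.57048288, 1.13476874])}
```

View pics/side0.png

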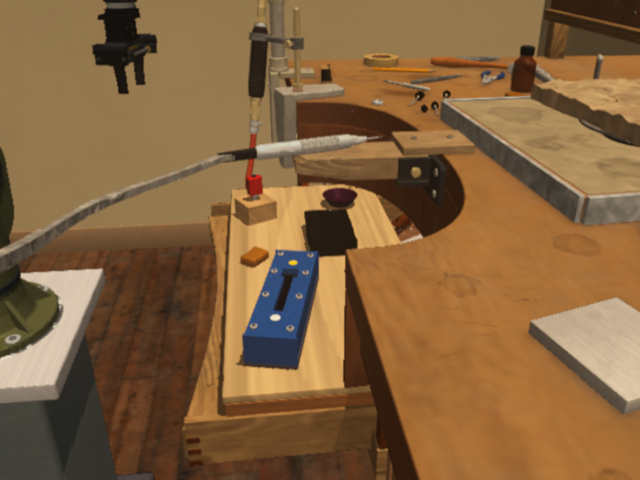

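View pics/top0.png

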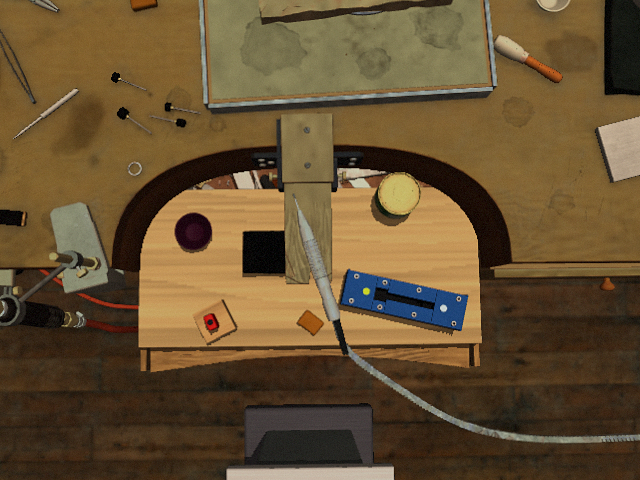

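The side view shows the pin head at (255,185), the jig's yellow dot at (293,263) and its white dot at (275,317). The top view shows the pin at (211,322), yellow at (366,291) and white at (444,309). The handpiece cord runs from (340,345) towards the lower right.

```bash
cat > h.py <<'E'
from bench import ctrl
import cv2,numpy as np
C={n:ctrl.camera_info(n) for n in("side","top")}
def ray(n,p):
    c=C[n];u=cv2.undistortPoints(np.array(p,float).reshape(-1,1,2),c["intrinsics"],np.array(c["D"])).reshape(-1,2)
    d=np.c_[u,np.ones(len(u))]@c["R"]; return -c["R"].T@c["t"],d
def plane(n,p,z):
    o,d=ray(n,p); return o+d*((z-o[2])/d[:,2])[:,None]
def tri(a,b):
    (o1,d1),(o2,d2)=ray("side",[a]),ray("top",[b]);d1=d1[0];d2=d2[0]
    s=np.linalg.lstsq(np.c_[d1,-d2],o2-o1,rcond=None)[0]
    p,q=o1+s[0]*d1,o2+s[1]*d2; return (p+q)/2,np.linalg.norm(p-q)
def mask(im,lo,hi,box):
    h=cv2.inRange(cv2.cvtColor(im,cv2.COLOR_BGR2HSV),np.array(lo),np.array(hi));m=np.zeros_like(h)
    x0,y0,x1,y1=box;m[y0:y1,x0:x1]=h[y0:y1,x0:x1];return m
def cen(m):
    k,l,s,c=cv2.connectedComponentsWithStats(m);i=1+np.argmax(s[1:,4]);return c[i],s[i]
def depthpt(n,d,u,v):
    c=C[n];o,r=ray(n,[[u,v]]);return o+r[0]*d[int(v),int(u)]
E
python3 - <<'E'
from h import *
np.set_printoptions(precision=4,suppress=True)
S=cv2.imread("pics/side0.png");T=cv2.imread("pics/top0.png");D=np.load("pics/top0.npy")
Y=([22,120,140],[38,255,255]);W=([0,0,190],[180,60,255]);Rr=([0,150,90],[6,255,255])
for nm,r,bs,bt in(("yel",Y,(285,255,302,270),(355,282,378,300)),("wht",W,(265,308,285,325),(436,300,452,317)),("red",Rr,(240,170,270,200),(198,308,225,335))):
    a,sa=cen(mask(S,*r,bs));b,sb=cen(mask(T,*r,bt));p,e=tri(a,b);print(nm,a,sa,b,sb,p,e,"depth",depthpt("top",D,*b))
# slot outline
B=mask(T,[100,120,60],[130,255,255],(335,262,475,338))
hl,hr=cv2.findContours(B,cv2.RETR_CCOMP,cv2.CHAIN_APPROX_NONE)
for c,h in zip(hl,hr[0]):
    if cv2.contourArea(c)>60:
        P=plane("top",c[:,0],.131);r=cv2.minAreaRect((P[:,:2]*1000).astype(np.float32));print("blue",h[3],cv2.contourArea(c),r)
R=mask(T,*Rr,(198,308,225,335));c=max(cv2.findContours(R,cv2.RETR_EXTERNAL,cv2.CHAIN_APPROX_NONE)[0],key=cv2.contourArea)
print("red",cv2.minAreaRect((plane("top",c[:,0],.163)[:,:2]*1000).astype(np.float32)))
for q in((330,300),(322,260),(338,335),(345,352),(380,382),(450,420),(560,437),(307,240)):print(q,depthpt("top",D,*q))
cv2.imwrite("pics/crop.png",np.hstack([cv2.resize(T[295:350,185:240],(400,400),interpolation=0),cv2.resize(S[165:225,225:285],(400,400),interpolation=0)]))
E
```

```text
yel [292.6296 262.3333] [289 261   8   4  27] [365.8649 290.7027] [363 288   7   7  37] [ 0.4805 -0.1     0.1308] 0.00023716913054604196 depth [ 0.4806 -0.1003  0.1288]
wht [275. 317.] [271 315   9   5  41] [443.1562 307.625 ] [440 305   7   6  32] [ 0.4497 -0.2324  0.1314] 0.0002651404952702634 depth [ 0.4498 -0.2327  0.1304]
red [254.0573 183.4516] [246 170  16  26 279] [209.9426 321.7295] [204 314  13  17 122] [0.4316 0.1657 0.1471] 0.0003728002225935672 depth [0.4319 0.1636 0.1611]
blue -1 4075.5 ((464.5567932128906, -165.70596313476562), (211.06068420410156, 61.34316635131836), 77.01195526123047)
blue 0 545.0 ((465.7493591308594, -165.9613494873047), (107.63786315917969, 24.288801193237305), 77.97905731201172)
blue 0 62.5 ((480.5096435546875, -99.8294906616211), (15.762116432189941, 14.660407066345215), 44.11581039428711)
red ((432.152099609375, 163.5300750732422), (25.248769760131836, 16.193845748901367), 25.855772018432617)
(330, 300) [ 0.4655 -0.0315  0.2814]
(322, 260) [ 0.5254 -0.0209  0.2702]
(338, 335) [ 0.414  -0.0427  0.2774]
(345, 352) [ 0.3891 -0.0526  0.2768]
(380, 382) [ 0.2214 -0.2158 -0.6463]
(450, 420) [ 0.291  -0.2014  0.2889]
(560, 437) [ 0.2712 -0.3472  0.3199]
(307, 240) [0.5548 0.0012 0.2799]
```

View pics/crop.png

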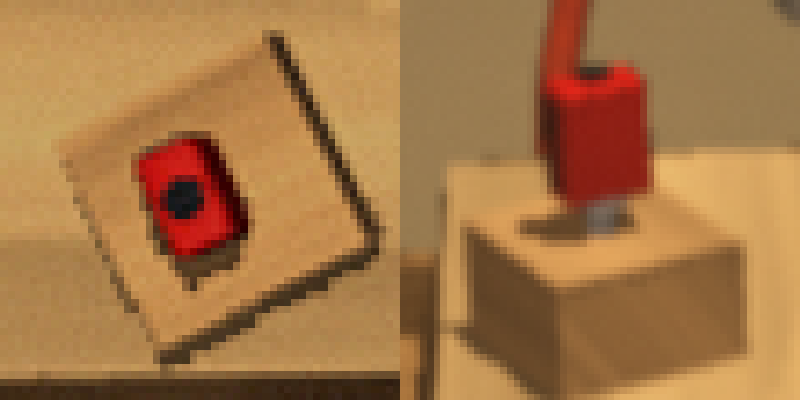

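The crop shows the red head square to the stand. The dark dimple in its top is at top-view pixel (210.2,322.5) and side-view pixel (254,175.8). The long side runs about 25° from world x. Next I triangulate the dimple and work out the first move.

```bash
cat > g.py <<'E'
import sys;from h import *
from scipy.spatial.transform import Rotation as R
np.set_printoptions(precision=4,suppress=True)
def go(x,y,z,yaw):
    s=ctrl.get_state();M=R.from_rotvec(s["tool_rot"]).as_matrix()
    a=np.radians(yaw);Y=np.array([np.cos(a),np.sin(a),0]);Z=np.array([0,0,-1.]);G=np.c_[np.cross(Y,Z),Y,Z]
    print("t",round(s["time"],2),"pos",s["position"],"ft",s["ft_force"],"w",s["grip_width"]*.087,"gf",s["grip_force"])
    print("shift tool(mm)",M.T@(np.array([x,y,z])-s["position"])*1000,"turn deg",np.degrees(R.from_matrix(M.T@G).as_rotvec()),"goal-frame shift",G.T@(np.array([x,y,z])-s["position"])*1000)
if __name__=="__main__":go(*map(float,sys.argv[1:5]))
E
python3 - <<'E'
from h import *
print(tri((253.95,175.8),(210.2,322.5)),plane("top",[[210.2,322.5]],.163))
S=cv2.imread("pics/side0.png")
E
python3 g.py 0.432 0.165 0.20 115.5
```

```text
(array([0.43147637, 0.16291921, 0.16259679]), np.float64(0.001695383539992186)) [[0.43064217 0.16287024 0.163     ]]
t 0.1 pos [0.155  0.6307 0.2216] ft [-0.4648 -0.7541  0.3236] w 0.08711757012547272 gf 0.0
shift tool(mm) [-380.0922 -386.2185   22.2911] turn deg [ -0.0989  -0.0266 -39.2936] goal-frame shift [ -49.5453 -539.6406   21.5633]
```

```bash
python3 -m handwheel '[[0.087,-0.0317,-0.0322,0,0,0,0],[0.087,-0.0317,-0.0322,0,0,0,0],[0.087,-0.0317,-0.0322,0,0,0,0],[0.087,-0.0317,-0.0322,0,0,0,0],[0.087,-0.0317,-0.0322,0,0,0,0],[0.087,-0.0317,-0.0322,0,0,0,0],[0.087,-0.0317,-0.0322,0,0,0,0],[0.087,-0.0317,-0.0322,0,0,0,0],[0.087,-0.0317,-0.0322,0,0,0,0],[0.087,-0.0317,-0.0322,0,0,0,0],[0.087,-0.0317,-0.0322,0,0,0,0],[0.087,-0.0317,-0.0322,0,0,0,0]]' 15
python3 -m handwheel '[[0.087,0,0,0,0,0,-9.8],[0.087,0,0,0,0,0,-9.8],[0.087,0,0,0,0,0,-9.8],[0.087,0,0,0,0,0,-9.8],[0.087,0,0,0,0,0,0],[0.087,0,0,0,0,0,0]]'
python3 g.py 0.431 0.163 0.127 115.5
```

```text
time: 1.6
position: [0.4327, 0.1639, 0.2224]
tool_rot: [-0.377, -3.119, -0.0]
ft_force: [-0.2, 0.8, 0.1]
grip_width: 1.0
grip_force: 0.0
time: 2.35
position: [0.4322, 0.1653, 0.2224]
tool_rot: [0.687, -3.065, -0.0]
ft_force: [-0.0, 0.5, -0.4]
grip_width: 1.0
grip_force: 0.0
t 2.35 pos [0.4322 0.1653 0.2224] ft [-0.0448  0.4953 -0.4016] w 0.0869613108319368 gf 0.0
shift tool(mm) [ 1.9972 -1.5747 95.4167] turn deg [ 0.0039 -0.0136 -0.2516] goal-frame shift [ 2.0268 -1.5594 95.4163]
```

```bash
python3 -m handwheel '[[0.06,0.002,-0.0016,0.02,0,0,0],[0.06,0,0,0.02,0,0,0],[0.05,0,0,0.02,0,0,0],[0.05,0,0,0.02,0,0,0],[0.05,0,0,0.01,0,0,0],[0.04,0,0,0.005,0,0,0],[0.04,0,0,0,0,0,0]]' 12
python3 -m handwheel '[[0.024,0,0,0,0,0,0],[0.024,0,0,0,0,0,0],[0.01,0,0,0,0,0,0],[0.01,0,0,0,0,0,0],[0.01,0,0,0,0,0,0],[0.01,0,0,0,0,0,0]]' 12
python3 g.py 0.431 0.163 0.127 115.5
```

```text
time: 3.22
position: [0.4314, 0.163, 0.1277]
tool_rot: [-0.69, 3.065, 0.0]
ft_force: [-0.2, 0.0, 1.1]
grip_width: 0.482
grip_force: 0.0
time: 3.98
position: [0.4313, 0.1631, 0.1277]
tool_rot: [-0.691, 3.064, 0.0]
ft_force: [-1.0, -0.2, 1.3]
grip_width: 0.185
grip_force: 12.0
t 3.98 pos [0.4313 0.1631 0.1277] ft [-0.9533 -0.2314  1.3077] w 0.01610267573551937 gf 11.999878026545048
shift tool(mm) [0.3246 0.0519 0.7487] turn deg [ 0.0068  0.0222 -0.0963] goal-frame shift [0.3242 0.0525 0.7488]
```

```bash
python3 -m handwheel '[[0.01,0,0,0,0,0,0],[0.01,0,0,-0.005,0,0,0],[0.01,0,0,-0.01,0,0,0],[0.01,0,0,-0.015,0,0,0],[0.01,0,0,-0.025,0,0,0],[0.01,0,0,-0.035,0,0,0],[0.01,0,0,-0.04,0,0,0],[0.01,0,0,-0.04,0,0,0],[0.01,0,0,-0.04,0,0,0],[0.01,0,0,-0.03,0,0,0],[0.01,0,0,0,0,0,0]]' 25
python3 g.py 0.4744 -0.1273 0.365 10
python3 - <<'E'
from h import *
S,_=ctrl.get_image("side");T,_=ctrl.get_image("top")
cv2.imwrite("pics/lift.png",np.hstack([S[60:300,130:430],T[200:440,120:420]]))
E
```

```text
time: 5.35
position: [0.4322, 0.1633, 0.3709]
tool_rot: [-0.689, 3.059, 0.003]
ft_force: [1.0, 0.0, -1.1]
grip_width: 0.183
grip_force: 25.0
t 5.35 pos [0.4322 0.1633 0.3709] ft [ 0.9508  0.032  -1.0573] w 0.01594383941113177 gf 24.999744618544355
shift tool(mm) [  86.5115 -280.5789    5.2185] turn deg [  0.3367   0.1944 105.3889] goal-frame shift [-293.4642   -8.9206    5.9313]
```

View pics/lift.png

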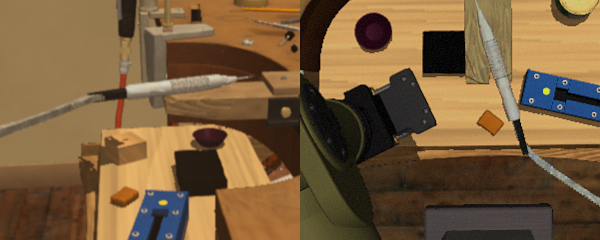

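The stand is empty and the pin is held out of sight of both cameras. The peg, handpiece and jig are unchanged. Now I turn it and cross over the peg.

```bash
python3 -m handwheel '[[0.01,0,0,0,0,0,10],[0.01,0,0,0,0,0,10],[0.01,0,0,0,0,0,10.6],[0.01,0,0,0,0,0,10.6],[0.01,0,0,0,0,0,10.6],[0.01,0,0,0,0,0,10.6],[0.01,0,0,0,0,0,10.6],[0.01,0,0,0,0,0,10.6],[0.01,0,0,0,0,0,10.6],[0.01,0,0,0,0,0,10.6],[0.01,0,0,0,0,0,0]]'
python3 g.py 0.4744 -0.1273 0.365 10
python3 -m handwheel '[[0.01,-0.015,-0.0005,0,0,0,0],[0.01,-0.029,-0.001,0,0,0,0],[0.01,-0.029,-0.001,0,0,0,0],[0.01,-0.029,-0.001,0,0,0,0],[0.01,-0.029,-0.001,0,0,0,0],[0.01,-0.029,-0.001,0,0,0,0],[0.01,-0.029,-0.001,0,0,0,0],[0.01,-0.029,-0.001,0,0,0,0],[0.01,-0.029,-0.001,0,0,0,0],[0.01,-0.029,-0.001,0,0,0,0],[0.01,-0.015,-0.0005,0,0,0,0],[0.01,0,0,0,0,0,0]]'
python3 g.py 0.4744 -0.1273 0.175 10
```

```text
time: 6.82
position: [0.4307, 0.1626, 0.3664]
tool_rot: [-2.004, -2.418, 0.003]
ft_force: [0.4, -0.6, -0.7]
grip_width: 0.176
grip_force: 25.0
t 6.83 pos [0.4307 0.1626 0.3664] ft [ 0.4498 -0.5719 -0.6712] w 0.015287158771948941 gf 25.00095380935818
shift tool(mm) [-293.0056  -10.8997    1.6436] turn deg [-0.1164  0.0444  0.7066] goal-frame shift [-293.119    -7.2885    1.3977]
time: 8.32
position: [0.4745, -0.126, 0.3674]
tool_rot: [-2.008, -2.415, 0.0]
ft_force: [0.5, 0.6, -0.7]
grip_width: 0.182
grip_force: 25.0
t 8.32 pos [ 0.4745 -0.126   0.3674] ft [ 0.5432  0.6123 -0.6537] w 0.015863837691438218 gf 24.999802520032972
shift tool(mm) [ -1.2631  -0.3211 192.4488] turn deg [-0.0161 -0.0135  0.5099] goal-frame shift [ -1.2208  -0.3643 192.4489]
```

```bash
python3 -m handwheel '[[0.01,-0.0012,-0.0003,0.01,0,0,0.5],[0.01,0,0,0.02,0,0,0],[0.01,0,0,0.025,0,0,0],[0.01,0,0,0.025,0,0,0],[0.01,0,0,0.025,0,0,0],[0.01,0,0,0.025,0,0,0],[0.01,0,0,0.025,0,0,0],[0.01,0,0,0.02,0,0,0],[0.01,0,0,0.005,0,0,0],[0.01,0,0,0,0,0,0]]'
python3 g.py 0.4744 -0.1273 0.170 10
python3 - <<'E'
from h import *
S,_=ctrl.get_image("side");T,_=ctrl.get_image("top");cv2.imwrite("pics/S1.png",S);cv2.imwrite("pics/T1.png",T)
cv2.imwrite("pics/low.png",np.hstack([cv2.resize(S[190:340,230:340],(440,600),interpolation=1),cv2.resize(T[210:410,300:420],(360,600),interpolation=1)]))
E
```

```text
time: 9.57
position: [0.4748, -0.1255, 0.1875]
tool_rot: [-2.016, -2.409, 0.0]
ft_force: [-0.2, -0.1, -0.3]
grip_width: 0.177
grip_force: 25.0
t 9.57 pos [ 0.4748 -0.1255  0.1875] ft [-0.2158 -0.1443 -0.2677] w 0.015438541645138791 gf 24.999707780079916
shift tool(mm) [-1.7327 -0.732  17.4889] turn deg [-0.0144 -0.0098  0.1693] goal-frame shift [-1.7319 -0.7313 17.4891]
```

View pics/low.png

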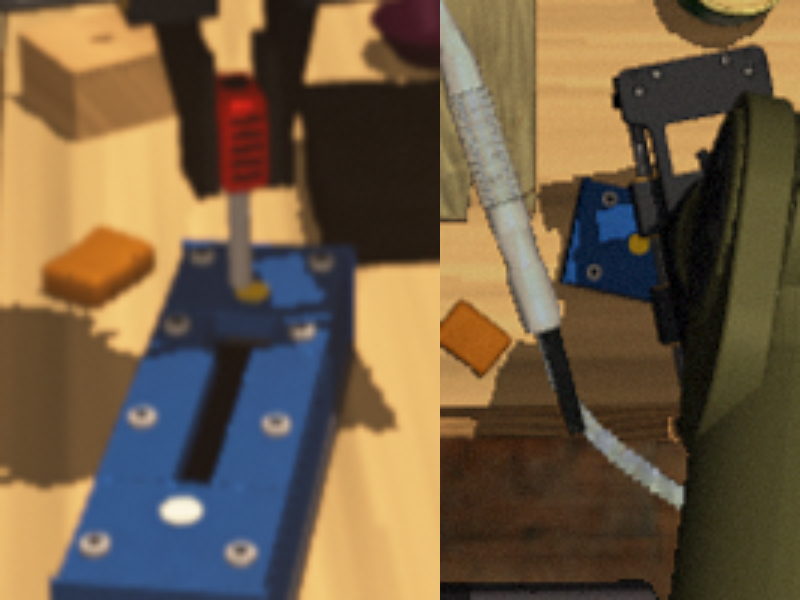

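In the left panel (side crop, 4x), the shank hangs upright above the yellow-dot end with its foot at about full-image pixel (290,262). The mouth lies just in front of it, dark in shadow. I check this against the robot's own foot position.

Run:
```python
from h import *
print(plane("side",[[289.7,262],[289.7,263]],.1488))
S=cv2.imread("pics/S1.png")
g=S.astype(int);
for v in(244,250,256,260,262,264):print(v,[tuple(g[v,u]) for u in range(285,297)])
c=C["side"]
def pr(X):return cv2.projectPoints(np.array(X,float).reshape(-1,1,3),cv2.Rodrigues(c["R"])[0],c["t"],c["intrinsics"],np.array(c["D"]))[0].reshape(-1,2)
print(pr([[.4748,-.1255,.1488],[.4748,-.1255,.188]]))
```

```text
[[ 0.47457743 -0.13109481  0.1488    ]
 [ 0.47438856 -0.13383043  0.1488    ]]
244 [(np.int64(115), np.int64(191), np.int64(236)), (np.int64(102), np.int64(162), np.int64(210)), (np.int64(88), np.int64(116), np.int64(144)), (np.int64(88), np.int64(101), np.int64(117)), (np.int64(91), np.int64(104), np.int64(119)), (np.int64(90), np.int64(104), np.int64(118)), (np.int64(86), np.int64(102), np.int64(118)), (np.int64(95), np.int64(131), np.int64(167)), (np.int64(111), np.int64(182), np.int64(232)), (np.int64(116), np.int64(193), np.int64(238)), (np.int64(112), np.int64(189), np.int64(234)), (np.int64(112), np.int64(187), np.int64(233))]
250 [(np.int64(99), np.int64(118), np.int64(138)), (np.int64(97), np.int64(113), np.int64(133)), (np.int64(86), np.int64(100), np.int64(116)), (np.int64(89), np.int64(102), np.int64(117)), (np.int64(92), np.int64(106), np.int64(122)), (np.int64(92), np.int64(105), np.int64(121)), (np.int64(87), np.int64(100), np.int64(116)), (np.int64(93), np.int64(112), np.int64(137)), (np.int64(120), np.int64(149), np.int64(190)), (np.int64(126), np.int64(160), np.int6
[... 1633 characters left out ...]
nt64(138)), (np.int64(24), np.int64(101), np.int64(137)), (np.int64(48), np.int64(96), np.int64(125))]
264 [(np.int64(58), np.int64(43), np.int64(40)), (np.int64(58), np.int64(44), np.int64(40)), (np.int64(58), np.int64(43), np.int64(39)), (np.int64(55), np.int64(48), np.int64(49)), (np.int64(47), np.int64(66), np.int64(78)), (np.int64(38), np.int64(81), np.int64(106)), (np.int64(36), np.int64(86), np.int64(113)), (np.int64(33), np.int64(88), np.int64(116)), (np.int64(31), np.int64(90), np.int64(118)), (np.int64(34), np.int64(90), np.int64(117)), (np.int64(39), np.int64(83), np.int64(108)), (np.int64(46), np.int64(65), np.int64(80))]
[[289.57827413 259.98101634]
 [288.81417881 233.83192981]]
```

```bash
python3 -m handwheel '[[0.01,-0.0017,-0.0007,0,0,0,0],[0.01,0,0,0.005,0,0,0],[0.01,0,0,0.005,0,0,0],[0.01,0,0,0.005,0,0,0],[0.01,0,0,0,0,0,0]]'
python3 g.py 0.4744 -0.1273 0.1537 10
python3 -m handwheel '[[0.01,0,0,0.003,0,0,0],[0.01,0,0,0.003,0,0,0],[0.01,0,0,0.003,0,0,0],[0.01,0,0,0.003,0,0,0],[0.01,0,0,0,0,0,0]]'
python3 g.py 0.4744 -0.1273 0.1537 10
```

```text
time: 10.3
position: [0.474, -0.1279, 0.1719]
tool_rot: [-2.017, -2.408, 0.001]
ft_force: [-0.7, -0.6, -1.1]
grip_width: 0.181
grip_force: 25.0
t 10.3 pos [ 0.474  -0.1279  0.1719] ft [-0.7204 -0.5929 -1.1424] w 0.015760596996071925 gf 24.999821711098775
shift tool(mm) [ 0.497   0.4788 18.2213] turn deg [-0.0652 -0.0089  0.1014] goal-frame shift [ 0.5007  0.4572 18.2217]
time: 10.92
position: [0.4743, -0.1279, 0.1603]
tool_rot: [-2.017, -2.408, 0.0]
ft_force: [-0.2, -0.5, -1.2]
grip_width: 0.184
grip_force: 25.0
t 10.93 pos [ 0.4743 -0.1279  0.1603] ft [-0.1574 -0.4599 -1.2479] w 0.01597907087381084 gf 24.99969175667502
shift tool(mm) [0.5586 0.2361 6.5704] turn deg [-0.0276 -0.0059  0.1   ] goal-frame shift [0.5597 0.232  6.5704]
```

```bash
python3 -m handwheel '[[0.01,0,0,0.002,0,0,0],[0.01,0,0,0.002,0,0,0],[0.01,0,0,0.001,0,0,0],[0.01,0,0,0,0,0,0]]' | egrep 'pos|ft'
for i in 1 ; do python3 -m handwheel '[[0.01,0,0,0.001,0,0,0],[0.01,0,0,0,0,0,0]]' | egrep 'pos|ft'; done
python3 -m handwheel '[[0.01,0,0,0.001,0,0,0],[0.01,0,0,0,0,0,0]]' | egrep 'pos|ft'
python3 -m handwheel '[[0.01,0,0,0.001,0,0,0],[0.01,0,0,0,0,0,0]]' | egrep 'pos|ft'
```

```text
position: [0.4744, -0.1279, 0.1555]
ft_force: [-0.5, -0.1, -0.3]
position: [0.4744, -0.1279, 0.1545]
ft_force: [0.2, -0.2, -0.7]
position: [0.4746, -0.1279, 0.1537]
ft_force: [0.3, -0.1, 1.1]
position: [0.4746, -0.1279, 0.1527]
ft_force: [-0.1, 0.1, 1.6]
```

Contact came at TCP z 0.1537, exactly the expected bar level. I add a little press and drag into the slot.

```bash
cat > st.py <<'E'
import sys;from h import ctrl,np
np.set_printoptions(precision=2,suppress=True)
s=ctrl.get_state();p=s["position"];a=np.radians(76.9);d=np.array([p[0]-.4653,p[1]+.1663])*1000
ey=np.array([np.cos(a),np.sin(a)]);ex=np.array([ey[1],-ey[0]]);f=s["ft_force"]
print("t%.2f jig x %.2f y %.2f z %.2f | fx %.1f fy %.1f fz %.1f"%(s["time"],d@ex,d@ey,p[2]*1000,f[:2]@ex,f[:2]@ey,f[2]))
E
python3 -m handwheel '[[0.01,0,0,0.0007,0,0,0],[0.01,0,0,0,0,0,0]]' >/dev/null; python3 st.py
python3 -m handwheel '[[0.01,-0.0018,-0.0008,0,0,0,0],[0.01,-0.0018,-0.0008,0,0,0,0],[0.01,-0.0018,-0.0008,0,0,0,0],[0.01,-0.0018,-0.0008,0,0,0,0],[0.01,0,0,0,0,0,0]]'>/dev/null; python3 st.py
```

```text
t12.43 jig x 0.35 y 39.49 z 151.97 | fx 0.2 fy -0.8 fz 1.6
t13.05 jig x 0.15 y 31.31 z 151.88 | fx 0.5 fy 0.5 fz 1.3
```

```bash
python3 -m handwheel '[[0.01,-0.0018,-0.0008,0,0,0,0],[0.01,-0.0018,-0.0008,0,0,0,0],[0.01,0,0,0,0,0,0]]'>/dev/null; python3 st.py
```

```text
t13.43 jig x 0.02 y 27.32 z 151.83 | fx 0.3 fy 1.6 fz 1.3
```

```bash
python3 -m handwheel '[[0.01,0,0,0.0008,0,0,0],[0.01,-0.0018,-0.0008,0,0,0,0],[0.01,-0.0018,-0.0008,0,0,0,0],[0.01,-0.0018,-0.0008,0,0,0,0],[0.01,0,0,0,0,0,0]]'>/dev/null; python3 st.py
python3 -m handwheel '[[0.01,-0.0018,-0.0008,0,0,0,0],[0.01,0,0,0,0,0,0]]'>/dev/null; python3 st.py
python3 -m handwheel '[[0.01,-0.0009,-0.0004,0,0,0,0],[0.01,0,0,0,0,0,0]]'>/dev/null; python3 st.py
```

```text
t14.05 jig x 0.05 y 21.42 z 151.11 | fx 0.9 fy 2.1 fz 2.0
t14.30 jig x -0.02 y 19.59 z 151.08 | fx 0.6 fy 1.4 fz 2.8
t14.55 jig x -0.03 y 18.76 z 151.07 | fx 0.3 fy 2.2 fz 2.8
```

```bash
cat >> st.py <<'E'
sys.exit(1 if f[2]<0.7 or abs(f[:2]@ey)>5 or abs(f[:2]@ex)>5 else 0)
E
python3 -m handwheel '[[0.01,-0.0009,-0.0004,0,0,0,0],[0.01,0,0,0,0,0,0]]'>/dev/null; python3 st.py &&
python3 -m handwheel '[[0.01,-0.0009,-0.0004,0,0,0,0],[0.01,0,0,0,0,0,0]]'>/dev/null && python3 st.py &&
python3 -m handwheel '[[0.01,-0.0009,-0.0004,0,0,0,0],[0.01,0,0,0,0,0,0]]'>/dev/null && python3 st.py &&
python3 -m handwheel '[[0.01,-0.0009,-0.0004,0,0,0,0],[0.01,0,0,0,0,0,0]]'>/dev/null && python3 st.py &&
python3 -m handwheel '[[0.01,-0.0009,-0.0004,0,0,0,0],[0.01,0,0,0,0,0,0]]'>/dev/null && python3 st.py &&
python3 -m handwheel '[[0.01,-0.0009,-0.0004,0,0,0,0],[0.01,0,0,0,0,0,0]]'>/dev/null && python3 st.py &&
python3 -m handwheel '[[0.01,-0.0009,-0.0004,0,0,0,0],[0.01,0,0,0,0,0,0]]'>/dev/null && python3 st.py &&
python3 -m handwheel '[[0.01,-0.0009,-0.0004,0,0,0,0],[0.01,0,0,0,0,0,0]]'>/dev/null && python3 st.py &&
python3 -m handwheel '[[0.01,-0.0009,-0.0004,0,0,0,0],[0.01,0,0,0,0,0,0]]'>/dev/null && python3 st.py &&
python3 -m handwheel '[[0.01,-0.0009,-0.0004,0,0,0,0],[0.01,0,0,0,0,0,0]]'>/dev/null && python3 st.py
```

```text
t14.80 jig x -0.07 y 17.73 z 151.07 | fx -0.2 fy 1.5 fz 3.4
t15.05 jig x -0.09 y 16.70 z 151.05 | fx 0.2 fy 2.1 fz 2.1
t15.30 jig x -0.11 y 15.71 z 151.04 | fx 0.2 fy 3.4 fz 2.5
t15.55 jig x -0.09 y 14.72 z 151.07 | fx 0.3 fy 1.8 fz 3.2
t15.80 jig x -0.11 y 13.74 z 151.05 | fx 0.4 fy 1.9 fz 1.8
t16.05 jig x -0.12 y 12.74 z 151.06 | fx -0.2 fy 1.7 fz 3.1
t16.30 jig x -0.17 y 11.76 z 151.04 | fx 0.1 fy 1.7 fz 3.3
t16.55 jig x -0.15 y 10.81 z 151.05 | fx 0.2 fy 1.5 fz 3.2
t16.80 jig x -0.16 y 9.76 z 151.04 | fx -0.1 fy 1.4 fz 3.2
t17.05 jig x -0.19 y 8.81 z 151.05 | fx -0.4 fy 0.6 fz 2.2
```

```bash
python3 -m handwheel '[[0.01,-0.0009,-0.00038,0,0,0,0],[0.01,0,0,0,0,0,0]]'>/dev/null && python3 st.py &&
python3 -m handwheel '[[0.01,-0.0009,-0.00036,0,0,0,0],[0.01,0,0,0,0,0,0]]'>/dev/null && python3 st.py &&
python3 -m handwheel '[[0.01,-0.0009,-0.00036,0,0,0,0],[0.01,0,0,0,0,0,0]]'>/dev/null && python3 st.py &&
python3 -m handwheel '[[0.01,-0.0009,-0.00036,0,0,0,0],[0.01,0,0,0,0,0,0]]'>/dev/null && python3 st.py &&
python3 -m handwheel '[[0.01,-0.0009,-0.00036,0,0,0,0],[0.01,0,0,0,0,0,0]]'>/dev/null && python3 st.py &&
python3 -m handwheel '[[0.01,-0.0009,-0.00036,0,0,0,0],[0.01,0,0,0,0,0,0]]'>/dev/null && python3 st.py &&
python3 -m handwheel '[[0.01,-0.0009,-0.00036,0,0,0,0],[0.01,0,0,0,0,0,0]]'>/dev/null && python3 st.py &&
python3 -m handwheel '[[0.01,-0.0009,-0.00036,0,0,0,0],[0.01,0,0,0,0,0,0]]'>/dev/null && python3 st.py &&
python3 -m handwheel '[[0.01,-0.0009,-0.00036,0,0,0,0],[0.01,0,0,0,0,0,0]]'>/dev/null && python3 st.py &&
python3 -m handwheel '[[0.01,-0.0009,-0.00036,0,0,0,0],[0.01,0,0,0,0,0,0]]'>/dev/null && python3 st.py &&
python3 -m handwheel '[[0.01,-0.0009,-0.00036,0,0,0,0],[0.01,0,0,0,0,0,0]]'>/dev/null && python3 st.py &&
python3 -m handwheel '[[0.01,-0.0009,-0.00036,0,0,0,0],[0.01,0,0,0,0,0,0]]'>/dev/null && python3 st.py &&
python3 -m handwheel '[[0.01,-0.0009,-0.00036,0,0,0,0],[0.01,0,0,0,0,0,0]]'>/dev/null && python3 st.py &&
python3 -m handwheel '[[0.01,-0.0009,-0.00036,0,0,0,0],[0.01,0,0,0,0,0,0]]'>/dev/null && python3 st.py
```

```text
t17.30 jig x -0.19 y 7.86 z 151.05 | fx 0.9 fy 1.7 fz 2.6
t17.55 jig x -0.17 y 6.86 z 151.05 | fx -0.6 fy 2.6 fz 2.7
t17.80 jig x -0.14 y 5.89 z 151.04 | fx 0.6 fy 1.9 fz 2.7
t18.05 jig x -0.14 y 4.94 z 151.04 | fx 0.3 fy 2.1 fz 3.0
t18.30 jig x -0.09 y 3.96 z 151.05 | fx 0.2 fy 1.8 fz 2.5
t18.55 jig x -0.04 y 3.02 z 151.07 | fx 0.6 fy 0.7 fz 3.3
t18.80 jig x -0.02 y 2.01 z 151.06 | fx 0.7 fy 2.0 fz 3.2
t19.05 jig x -0.02 y 1.05 z 151.06 | fx 0.5 fy 1.6 fz 4.0
t19.30 jig x 0.02 y 0.07 z 151.06 | fx 0.8 fy 1.3 fz 1.9
t19.55 jig x 0.01 y -0.86 z 151.03 | fx 0.2 fy 1.8 fz 2.1
t19.80 jig x 0.05 y -1.85 z 151.07 | fx 1.0 fy 0.8 fz 2.5
t20.05 jig x 0.08 y -2.81 z 151.06 | fx 0.1 fy 2.6 fz 2.7
t20.30 jig x 0.13 y -3.75 z 151.08 | fx 0.4 fy 1.7 fz 2.2
t20.55 jig x 0.13 y -4.74 z 151.05 | fx -0.1 fy 1.4 fz 2.1
```

```bash
python3 -m handwheel '[[0.01,-0.0009,-0.00038,0,0,0,0],[0.01,0,0,0,0,0,0]]'>/dev/null && python3 st.py &&
python3 -m handwheel '[[0.01,-0.0009,-0.0004,0,0,0,0],[0.01,0,0,0,0,0,0]]'>/dev/null && python3 st.py &&
python3 -m handwheel '[[0.01,-0.0009,-0.0004,0,0,0,0],[0.01,0,0,0,0,0,0]]'>/dev/null && python3 st.py &&
python3 -m handwheel '[[0.01,-0.0009,-0.0004,0,0,0,0],[0.01,0,0,0,0,0,0]]'>/dev/null && python3 st.py &&
python3 -m handwheel '[[0.01,-0.0009,-0.0004,0,0,0,0],[0.01,0,0,0,0,0,0]]'>/dev/null && python3 st.py &&
python3 -m handwheel '[[0.01,-0.0009,-0.00038,0,0,0,0],[0.01,0,0,0,0,0,0]]'>/dev/null && python3 st.py &&
python3 -m handwheel '[[0.01,-0.0009,-0.00038,0,0,0,0],[0.01,0,0,0,0,0,0]]'>/dev/null && python3 st.py &&
python3 -m handwheel '[[0.01,-0.0009,-0.00038,0,0,0,0],[0.01,0,0,0,0,0,0]]'>/dev/null && python3 st.py &&
python3 -m handwheel '[[0.01,-0.0009,-0.00038,0,0,0,0],[0.01,0,0,0,0,0,0]]'>/dev/null && python3 st.py &&
python3 -m handwheel '[[0.01,-0.0009,-0.00038,0,0,0,0],[0.01,0,0,0,0,0,0]]'>/dev/null && python3 st.py &&
python3 -m handwheel '[[0.01,-0.0009,-0.00038,0,0,0,0],[0.01,0,0,0,0,0,0]]'>/dev/null && python3 st.py &&
python3 -m handwheel '[[0.01,-0.0009,-0.00038,0,0,0,0],[0.01,0,0,0,0,0,0]]'>/dev/null && python3 st.py &&
python3 -m handwheel '[[0.01,-0.0009,-0.00038,0,0,0,0],[0.01,0,0,0,0,0,0]]'>/dev/null && python3 st.py &&
python3 -m handwheel '[[0.01,-0.0009,-0.00038,0,0,0,0],[0.01,0,0,0,0,0,0]]'>/dev/null && python3 st.py
```

```text
t20.80 jig x 0.16 y -5.74 z 151.08 | fx -0.4 fy 1.9 fz 2.6
t21.05 jig x 0.15 y -6.71 z 151.07 | fx 0.4 fy 0.4 fz 3.2
t21.30 jig x 0.13 y -7.70 z 151.07 | fx -0.4 fy 2.2 fz 3.0
t21.55 jig x 0.11 y -8.70 z 151.05 | fx -0.2 fy 1.3 fz 3.6
t21.80 jig x 0.09 y -9.67 z 151.06 | fx -0.3 fy 0.9 fz 3.3
t22.05 jig x 0.10 y -10.63 z 151.06 | fx 0.8 fy 2.0 fz 1.4
t22.30 jig x 0.07 y -11.61 z 151.03 | fx 0.8 fy 2.0 fz 2.7
t22.55 jig x 0.06 y -12.62 z 151.05 | fx -0.4 fy 0.9 fz 2.9
t22.80 jig x 0.13 y -13.59 z 151.07 | fx -0.1 fy 1.5 fz 1.8
t23.05 jig x 0.11 y -14.57 z 151.06 | fx 1.0 fy 2.0 fz 2.2
t23.30 jig x 0.11 y -15.52 z 151.05 | fx -0.4 fy 2.0 fz 2.1
t23.55 jig x 0.13 y -16.51 z 151.06 | fx 0.1 fy 1.6 fz 2.8
t23.80 jig x 0.12 y -17.51 z 151.03 | fx 1.2 fy 1.4 fz 2.9
t24.05 jig x 0.13 y -18.47 z 151.05 | fx 1.2 fy 1.3 fz 1.7
```

```bash
python3 -m handwheel '[[0.01,-0.0009,-0.00038,0,0,0,0],[0.01,0,0,0,0,0,0]]'>/dev/null && python3 st.py &&
python3 -m handwheel '[[0.01,-0.0009,-0.0004,0,0,0,0],[0.01,0,0,0,0,0,0]]'>/dev/null && python3 st.py &&
python3 -m handwheel '[[0.01,-0.0009,-0.0004,0,0,0,0],[0.01,0,0,0,0,0,0]]'>/dev/null && python3 st.py &&
python3 -m handwheel '[[0.01,-0.0009,-0.0004,0,0,0,0],[0.01,0,0,0,0,0,0]]'>/dev/null && python3 st.py &&
python3 -m handwheel '[[0.01,-0.0009,-0.0004,0,0,0,0],[0.01,0,0,0,0,0,0]]'>/dev/null && python3 st.py &&
python3 -m handwheel '[[0.01,-0.0009,-0.00038,0,0,0,0],[0.01,0,0,0,0,0,0]]'>/dev/null && python3 st.py &&
python3 -m handwheel '[[0.01,-0.0009,-0.00038,0,0,0,0],[0.01,0,0,0,0,0,0]]'>/dev/null && python3 st.py &&
python3 -m handwheel '[[0.01,-0.0009,-0.00038,0,0,0,0],[0.01,0,0,0,0,0,0]]'>/dev/null && python3 st.py &&
python3 -m handwheel '[[0.01,-0.0009,-0.00038,0,0,0,0],[0.01,0,0,0,0,0,0]]'>/dev/null && python3 st.py &&
python3 -m handwheel '[[0.01,-0.0009,-0.00038,0,0,0,0],[0.01,0,0,0,0,0,0]]'>/dev/null && python3 st.py &&
python3 -m handwheel '[[0.01,-0.0009,-0.00038,0,0,0,0],[0.01,0,0,0,0,0,0]]'>/dev/null && python3 st.py &&
python3 -m handwheel '[[0.01,-0.0009,-0.00038,0,0,0,0],[0.01,0,0,0,0,0,0]]'>/dev/null && python3 st.py &&
python3 -m handwheel '[[0.01,-0.0009,-0.00038,0,0,0,0],[0.01,0,0,0,0,0,0]]'>/dev/null && python3 st.py
```

```text
t24.30 jig x 0.14 y -19.47 z 151.06 | fx 0.5 fy 1.8 fz 2.4
t24.55 jig x 0.09 y -20.45 z 151.04 | fx -0.4 fy 2.5 fz 3.5
t24.80 jig x 0.12 y -21.42 z 151.07 | fx -0.8 fy 1.5 fz 2.7
t25.05 jig x 0.09 y -22.40 z 151.06 | fx -0.2 fy 1.6 fz 2.4
t25.30 jig x 0.06 y -23.39 z 151.04 | fx 0.4 fy 1.1 fz 2.2
t25.55 jig x 0.08 y -24.38 z 151.03 | fx -0.5 fy 1.1 fz 2.7
t25.80 jig x 0.00 y -25.73 z 150.94 | fx -0.2 fy -0.5 fz -0.3
```

The pin dropped: fz fell to zero at jig y ≈ -25.7. I centre it slightly and ease it down.

```bash
cat > st2.py <<'E'
from h import *
s=ctrl.get_state();f=s["ft_force"];p=s["position"];a=np.radians(76.9);ey=np.array([np.cos(a),np.sin(a)]);ex=np.array([ey[1],-ey[0]]);d=np.array([p[0]-.4653,p[1]+.1663])*1000
print("t%.2f x %.2f y %.2f z %.2f | fx %.1f fy %.1f fz %.1f"%(s["time"],d@ex,d@ey,p[2]*1000,f[:2]@ex,f[:2]@ey,f[2]))
raise SystemExit(1 if f[2]>1.2 or np.hypot(*f[:2])>3.5 else 0)
E
python3 -m handwheel '[[0.01,-0.0005,-0.0002,0,0,0,0],[0.01,0,0,0,0,0,0]]'>/dev/null && python3 st2.py &&
python3 -m handwheel '[[0.01,0,0,0.001,0,0,0],[0.01,0,0,0,0,0,0]]'>/dev/null && python3 st2.py &&
python3 -m handwheel '[[0.01,0,0,0.001,0,0,0],[0.01,0,0,0,0,0,0]]'>/dev/null && python3 st2.py &&
python3 -m handwheel '[[0.01,0,0,0.001,0,0,0],[0.01,0,0,0,0,0,0]]'>/dev/null && python3 st2.py &&
python3 -m handwheel '[[0.01,0,0,0.001,0,0,0],[0.01,0,0,0,0,0,0]]'>/dev/null && python3 st2.py &&
python3 -m handwheel '[[0.01,0,0,0.001,0,0,0],[0.01,0,0,0,0,0,0]]'>/dev/null && python3 st2.py &&
python3 -m handwheel '[[0.01,0,0,0.001,0,0,0],[0.01,0,0,0,0,0,0]]'>/dev/null && python3 st2.py
```

```text
t26.05 x -0.38 y -26.19 z 150.59 | fx -0.0 fy -0.0 fz -1.3
t26.30 x -0.06 y -26.06 z 149.84 | fx -0.4 fy -1.0 fz -1.3
t26.55 x 0.13 y -26.00 z 149.02 | fx -0.3 fy -0.4 fz -1.6
t26.80 x 0.21 y -25.99 z 148.06 | fx 0.5 fy -1.2 fz -0.8
t27.05 x 0.18 y -25.95 z 147.05 | fx 0.3 fy -2.5 fz -0.2
t27.30 x 0.14 y -25.92 z 146.04 | fx -0.4 fy -2.4 fz 0.5
t27.55 x 0.13 y -25.92 z 145.03 | fx -0.4 fy -3.6 fz 1.1
```

```bash
python3 -m handwheel '[[0.01,-0.0005,-0.0002,0,0,0,0],[0.01,0,0,0,0,0,0]]'>/dev/null ; python3 st2.py
python3 -m handwheel '[[0.01,-0.0003,-0.0001,0,0,0,0],[0.01,0,0,0,0,0,0]]'>/dev/null ; python3 st2.py
python3 -m handwheel '[[0.01,0,0,0,0,0,0]]'>/dev/null ; python3 st2.py
```

```text
t27.80 x 0.10 y -26.03 z 144.93 | fx 1.1 fy -1.2 fz -0.6
t28.05 x 0.10 y -26.16 z 144.95 | fx 0.2 fy -0.8 fz -1.0
t28.18 x 0.07 y -26.22 z 144.96 | fx 0.3 fy 0.3 fz -1.2
```

```bash
python3 -m handwheel '[[0.01,-0.0002,-0.0001,0.001,0,0,0],[0.01,0,0,0,0,0,0]]'>/dev/null && python3 st2.py &&
python3 -m handwheel '[[0.01,-0.0002,-0.0001,0.001,0,0,0],[0.01,0,0,0,0,0,0]]'>/dev/null && python3 st2.py &&
python3 -m handwheel '[[0.01,0,0,0.001,0,0,0],[0.01,0,0,0,0,0,0]]'>/dev/null && python3 st2.py &&
python3 -m handwheel '[[0.01,0,0,0.0005,0,0,0],[0.01,0,0,0,0,0,0]]'>/dev/null && python3 st2.py &&
python3 -m handwheel '[[0.01,0,0,0.0005,0,0,0],[0.01,0,0,0,0,0,0]]'>/dev/null && python3 st2.py &&
python3 -m handwheel '[[0.01,0,0,0.0005,0,0,0],[0.01,0,0,0,0,0,0]]'>/dev/null && python3 st2.py
```

```text
t28.43 x -0.04 y -26.60 z 143.89 | fx 0.5 fy -0.1 fz -1.3
t28.68 x 0.04 y -27.01 z 142.94 | fx -0.7 fy -0.6 fz -1.2
t28.93 x 0.05 y -27.03 z 141.94 | fx 0.4 fy 0.2 fz -0.3
t29.18 x 0.20 y -27.04 z 141.67 | fx -0.0 fy 0.4 fz 0.1
t29.43 x 0.18 y -27.03 z 141.14 | fx -0.4 fy 0.4 fz 0.9
t29.68 x 0.19 y -27.05 z 140.61 | fx -0.7 fy 0.1 fz 1.5
```

```bash
python3 -m handwheel '[[0.01,0,0,-0.0006,0,0,0],[0.01,0,0,0,0,0,0]]' 5 >/dev/null; python3 st2.py; python3 -m handwheel '[[0.018,0,0,0,0,0,0],[0.022,0,0,0,0,0,0],[0.03,0,0,0,0,0,0],[0.045,0,0,0,0,0,0],[0.045,0,0,0,0,0,0]]' 
python3 st2.py
python3 - <<'E'
from h import *
S,_=ctrl.get_image("side");cv2.imwrite("pics/S2.png",S)
cv2.imwrite("pics/rel.png",cv2.resize(S[190:340,230:380],(600,600),interpolation=1))
E
```

```text
t29.93 x 0.28 y -27.04 z 141.24 | fx 0.4 fy 0.8 fz 0.8
time: 30.55
position: [0.4593, -0.1927, 0.1411]
tool_rot: [-2.017, -2.408, -0.0]
ft_force: [-0.7, 0.0, 0.0]
grip_width: 0.473
grip_force: 0.0
t30.55 x 0.11 y -27.05 z 141.12 | fx -0.7 fy -0.1 fz 0.0
```

View pics/rel.png

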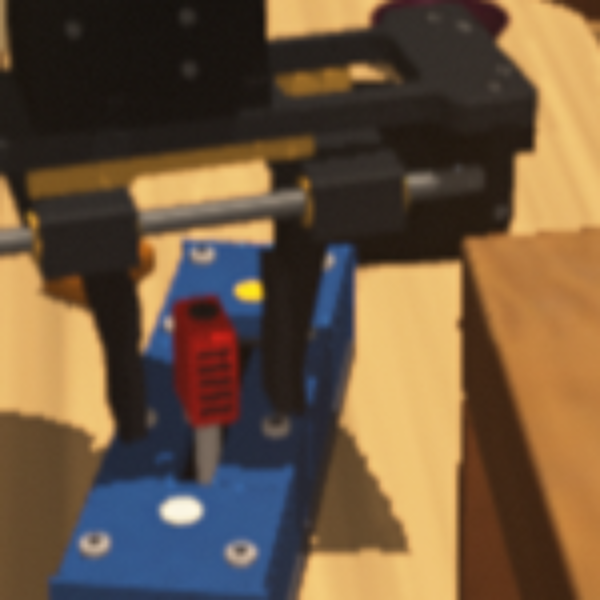

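The pin stands free in the slot, head at crop (207,360), with a finger clear on each side. I retreat straight up.

```bash
python3 -m handwheel '[[0.045,0,0,-0.005,0,0,0],[0.045,0,0,-0.01,0,0,0],[0.045,0,0,-0.015,0,0,0],[0.045,0,0,-0.02,0,0,0],[0.045,0,0,-0.03,0,0,0],[0.045,0,0,-0.04,0,0,0],[0.045,0,0,-0.04,0,0,0],[0.045,0,0,-0.02,0,0,0],[0.045,0,0,0,0,0,0]]'|head -2
python3 - <<'E'
from h import *
S,_=ctrl.get_image("side")
m=mask(S,[0,150,60],[6,255,255],(240,240,320,330));a,s=cen(m);print("red",a,s)
C0=C["side"]
P=np.array([[.4592,-.1927,.103+.057],[.4592,-.1927,.103+.074],[.4592,-.1927,.131]])
print(cv2.projectPoints(P.reshape(-1,1,3),cv2.Rodrigues(C0["R"])[0],C0["t"],C0["intrinsics"],np.array(C0["D"]))[0].reshape(-1,2))
cv2.imwrite("pics/end.png",cv2.resize(S[170:350,220:370],(500,600),interpolation=1))
E
```

```text
time: 31.72
position: [0.4601, -0.1932, 0.3235]
red [281.19450801 280.53089245] [273 265  17  32 437]
[[280.44424709 278.90425512]
 [279.98964331 266.87833933]
 [281.20037913 298.85048866]]
```

View pics/end.png

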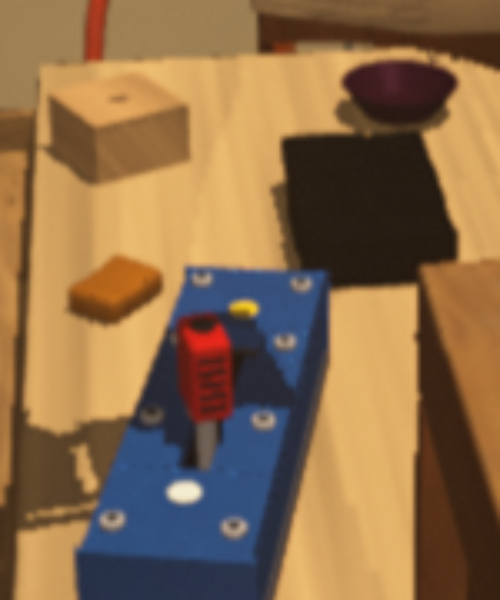

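The pin stands upright in the slot at full-image pixel (281,281), within 2 px of where a fully seated head should appear. The wax and bowl are where they were, and the robot is clear.

```bash
python3 -c "
from bench import ctrl
print(ctrl.close_job())"
```

```text
the job is handed in; nothing more can be done
None
```

The pin stands released at the bottom of the hidden groove, at about jig y = -26.5 mm, with only light forces throughout (vertical readings at most 4 N); the job is handed in at about 32 s, with the wax and bowl seen unmoved and the tin outside the last view and never approached.

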